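Release the post clamp and lift out the dish carrier

TASK

The two-dish carrier is locked in its post holder and has to come out for the microscope. Grip the black bar knob of the holder's clamp and turn it a quarter turn counter-clockwise (seen from above) to release the stem. Then take the carrier by its black handle, lift it straight up out of the holder with both dishes riding in their wells, and finish while still holding it, level and still in the air over the holder, the foot of its stem at least 3 cm above the holder's mouth; leave the clamp released, do not tip the carrier or lose a dish, and do not disturb the other things on the desk.

Things in the scene. Friction and masses are not known exactly. Their poses are not given: they have to be found in the camera images.
- dock: Post holder fixed to the desk: dark base 160 x 90 x 12 mm, aluminium tube 28 mm square with a 16 mm square bore, and on its -x side a dark clamp housing 35 mm wide, 50 mm high. Origin: on the desk under the bore's axis, z up; the base reaches 115 mm to -x and 45 mm to +x. Yaw 0.5 to 1.4 rad, so the knob lies in front to the right of the tube.
- dock_mouth (a point): Centre of the mouth of the holder's bore, 60 mm above the desk, axes as the holder's.
- clamp_knob (a joint): Angle of the clamp knob (rad), vertical axis, growing counter-clockwise seen from above; stops at 0 and 1.75. 0 = locked, bar along the holder's x. Starts between 0 and 0.15, stays where left (friction 0.05 N m). It draws a brass jaw out of a notch in the carrier's stem, 4.5 mm per rad: free between 1.0 and 1.2, well clear at a quarter turn (1.57). Locked, the stem can rise only 2 mm.
- knob_grip (a point): Grip point of the clamp knob: on its axis, 80 mm from the bore's axis on the holder's -x side, 77 mm above the desk; x runs along the bar and turns with it. Black bar 44 mm long, 13 mm thick, from 58 to 86 mm above the desk; pinch across its thickness. Below it a steel boss of 20 mm diameter. Nothing taller than the bar within 55 mm.
- carrier: Aluminium dish carrier, 0.2 to 0.4 kg, loose. Origin: centre of the foot of its 14 mm square stem; z up, y along the arm with two dish wells (rings 70 mm wide, 63 mm either side, rims 57 mm above the foot). Seated, its axes are the holder's, its collar (42 mm above the foot) rests on the mouth and the foot is 42 mm down the bore, 1 mm play each side.
- handle_grip (a point): Grip point of the carrier's handle, above the stem, 84 mm above the foot (102 mm above the desk when seated); axes as the carrier's. Black block 16 mm thick (x), 34 mm wide (y), from 60 to 102 mm above the foot; pinch across x. The arm's top is 53 mm above the foot; the wells begin 28 mm from the middle along y. The carrier balances here.
- well_1 (a point): Centre of the floor of the well on the carrier's +y side; a seated dish's origin lies here, within 2.5 mm.
- well_2 (a point): Centre of the floor of the well on the carrier's -y side; a seated dish's origin lies here, within 2.5 mm.
- dish_1: Clear culture dish with lid, 61 mm diameter, 15 mm high, loose in the well on the carrier's +y side. Origin: centre of its underside.
- dish_2: Clear culture dish with lid, 61 mm diameter, 15 mm high, loose in the well on the carrier's -y side. Origin: centre of its underside.
- filter_cube_1: Bystander: black filter cube 34 x 34 x 35 mm with a blue and a green window, to the right of the holder. Origin: centre of its underside.
- filter_cube_2: Bystander: black filter cube 34 x 34 x 35 mm with a green and a red window, to the right. Origin: centre of its underside.
- oil_bottle: Bystander: small brown bottle with black cap, 25 mm diameter, 52 mm high, to the right. Origin: centre of its underside.
- coverslips_1: Bystander: coverslip box with blue lid, 30 x 30 x 23 mm, to the right. Origin: centre of its underside.
- slide_pack_1: Bystander: white carton of slides with blue edge, 30 x 80 x 21 mm, to the right. Origin: centre of its underside.
- objective_case_3: Bystander: white canister with black cap, 42 mm diameter, 52 mm high, to the left. Origin: centre of its underside.
Not all that is in view belongs to the job. Leave any blue look-alike of the dish_1 alone.

How it is judged:
By the outcome, as a careful person would: the job done as asked, in the order asked, and still so for the second after the job is handed in, while the arm keeps its last pose, push and grip.
It also fails if it takes over 45 s, if anything falls off the work surface, if the arm or the gripper's body presses on something with over 40 N, if the wrist force passes 120 N, or if a joint passes its speed limit or range.

ROBOT

A 7-joint arm with a two-finger parallel gripper is mounted at the origin on a cart in front of the work surface, level with it; the furniture and walls round the work are solid. World frame = base frame: x ahead of the robot, y to its left, z up, the work surface at z = 0. Lengths are in m, angles in degrees, forces in N, time in s.
With the tool pointing down it reaches from about 0.425 to 0.95 m from the base axis. Payload 4.7 kg.
Tool frame: the origin (TCP) lies on the mounting face of the last link; the fingertips stand 173 mm ahead of it and the grasp point (between the pads) lies 155 mm ahead of it; z points along the fingers, y is the line along which they close (so a half turn about z gives the same grasp; the last joint's range is limited). The gripper opens to 85 mm and grips with 20 to 120 N. Pads are 22 mm wide; open, the fingers measure 114 mm over their backs; the gripper's body (76 mm by 85 mm) begins 54 mm behind the grasp point. The pads swing forward as they close: fully open they stand 13 mm farther back than shut.
Start: joints at [-78.318, 26.849, -2.785, 87.806, 1.381, 65.374, -4.715], TCP at [0.156, 0.657, 0.405] pointing down, gripper open.
Joint ranges: [-148.3, 148.3], [-19.14, 114.17], [-79.39, 73.82], [5.75, 140.21], [-59.74, 239.74], [12.07, 113.84], [-152.46, 152.46]. Speed limits (degrees/s): [147.25, 147.25, 180, 180, 180, 180, 180].

INTERFACE

Orientations are given as [roll, pitch, yaw] about the fixed x, y, z axes, in that order (R = Rz(yaw) Ry(pitch) Rx(roll)).
In Python, from plant import state, grab_frame, camera_info, hand_in gives the robot as it stands. The module is installed in compiled form; this text tells all that it offers.
- The arm moves only by the shell command python3 -m inch 'ROWS'. ROWS is JSON, a list of rows, each a list of 7 numbers: the shift along the tool's x, y, z in m, then the turn, a rotation vector about the tool's x, y, z in rad, then the opening, from 0 (shut) to 1 (fully open). In form: [[dx, dy, dz, ax, ay, az, fingers], ...]. A call has 1 to 5 rows; each row is the pose to reach, as a shift and turn from the pose commanded when the call began, along the tool's axes at that moment; what a row does not reach only later rows make up. A row lasts 1/10 s, in which the tool goes at most 50 mm and 8.59 degrees, less where a joint would pass 70% of its speed; a pose out of reach is approached as far as the arm can. A call with a gripper value outside its range is refused whole. The fingers move at their own pace and stop on an object; the grip force is fixed at half the most. Time passes only in rows, so rows that repeat a pose let the fingers close. It gives the time, the measured TCP pose, the force, the opening and the grip force at its end, in the units of the state.
- state(): the state, without advancing time (a new reading comes with each control period).
- grab_frame(name): name is "side" or "top" or "wrist"; returns (picture, depth): 384x512x3 uint8, red, green, blue; 384x512 float32, m along the optical axis (not along the pixel's ray), 0 where there is no reading.
- camera_info(name): a dict with "K" (3x3 intrinsics, pixels), "eye" and "orientation" of the camera in the world; the wrist camera has in their place "tool_from_camera" (4x4, takes a point from camera to tool coordinates, whose origin is the TCP and whose axes are the flange's). Camera axes: x right, y down, z forward; pixel columns grow to the right and rows downward; lengths in m; the calibration is good to about 2 mm. A picture is of the moment at which its call begins: read the wrist's pose just before it. camera_info takes no time and is no camera call.
- hand_in(): hands the job in; it is judged then, once.
The state is a dict: "time_s": time; "joints": joint angles; "joint_vel": joint speeds; "joint_torque": joint torques, N m; "tool_pos": TCP position; "eef_rot": TCP orientation; "ft_force": force on the tool from outside, world axes, zero at the start; "moment": the same for the moment, N m; "gripper_width": finger opening in m; "grasp_force": force on a finger pad.
Only numpy, scipy, OpenCV 4.12 (cv2) and the standard library are available. Lean on these libraries where they do the work, as an engineer would, in place of code of your own. Each camera call takes 0.05 s, during which the arm holds its last target. There are 200 camera calls.

## Working session

There is one attempt and no reset: what is moved stays moved. The work goes in short steps, Python scripts to look and compute and a shell command to move; the robot and the scene stay as the last step left them, time stands still between calls to the robot, and variables do not carry over. Pictures are saved under pics/ and viewed, at most 10 in all, crops included, and the job is handed in when it is done.

```bash
mkdir -p pics; python3 - <<'E'
from plant import *
import cv2,numpy as np
s=state();print({k:np.round(v,3).tolist() for k,v in s.items()})
ims=[]
for n in("side","top"):
    p,d=grab_frame(n);np.savez(n+"0",p=p,d=d);ims.append(p);c=camera_info(n);print(n,{k:np.round(v,4).tolist() if not isinstance(v,str) else v for k,v in c.items()})
print(camera_info("wrist"))
cv2.imwrite("pics/top.png",ims[1][:,:,::-1]);cv2.imwrite("pics/side.png",ims[0][:,:,::-1])
E
```

```text
{'time_s': 0.0, 'joints': [-78.317, 26.898, -2.786, 87.874, 1.382, 65.374, -4.714], 'joint_vel': [0.015, -0.005, -0.067, 0.03, 0.023, 0.002, -0.047], 'joint_torque': [0.001, -51.031, -0.046, -23.77, 0.011, 0.008, 0.0], 'tool_pos': [0.156, 0.657, 0.404], 'eef_rot': [-179.887, 0.004, 166.667], 'ft_force': [0.146, 0.287, -0.734], 'moment': [0.014, 0.004, -0.023], 'grasp_force': 0.0, 'gripper_width': 0.086}
side {'K': [[359.252, 0.0, 256.74], [0.0, 359.252, 185.6831], [0.0, 0.0, 1.0]], 'eye': [0.4765, 0.7994, 0.3939], 'orientation': [-111.6134, -0.9659, -173.2892]}
top {'K': [[458.7369, 0.0, 257.3889], [0.0, 458.7369, 187.2578], [0.0, 0.0, 1.0]], 'eye': [0.3855, -0.0067, 1.2473], 'orientation': [-172.9917, -0.6184, -88.5493]}
{'K': array([[313.19648668,   0.        , 252.5795928 ],
       [  0.        , 313.19648668, 186.65467395],
       [  0.        ,   0.        ,   1.        ]]), 'tool_from_camera': array([[-4.32196705e-04, -9.51397574e-01, -3.07965045e-01,
         7.90680279e-02],
       [ 9.99999027e-01, -8.19654991e-04,  1.12876929e-03,
         1.08057495e-03],
       [-1.32633345e-03, -3.07964257e-01,  9.51397003e-01,
         2.99449389e-02],
       [ 0.00000000e+00,  0.00000000e+00,  0.00000000e+00,
         1.00000000e+00]])}
```

View pics/top.png

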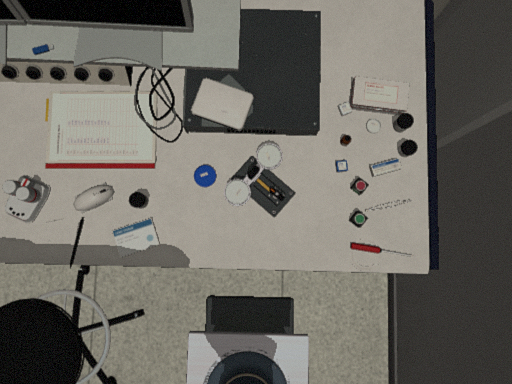

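View pics/side.png

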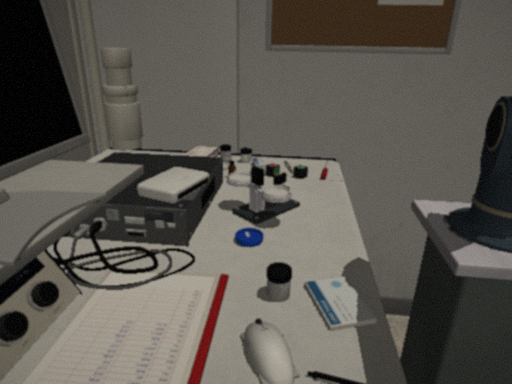

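The top view shows the holder near (255,178), with dishes at (269,153) and (237,191). The base runs to (290,200), lower right, with the knob near (268,188). The blue look-alike is at (205,176). The side view confirms this, with the handle at about (257,177).

```bash
cat > h.py <<'E'
from plant import *
import cv2,numpy as np
from scipy.spatial.transform import Rotation as R
def rot(e): return R.from_euler('xyz',e,degrees=True).as_matrix()
def cam(n,s=None):
    c=camera_info(n);K=c["K"]
    if n=="wrist":
        T=c["tool_from_camera"];Rt=rot(s["eef_rot"])
        return K,Rt@T[:3,:3],np.array(s["tool_pos"])+Rt@T[:3,3]
    return K,rot(c["orientation"]),np.array(c["eye"])
def plane(uv,z,C):
    K,Rc,e=C;d=Rc@np.linalg.solve(K,[uv[0],uv[1],1]);return e+d*(z-e[2])/d[2]
def depthpts(d,C):
    K,Rc,e=C;v,u=np.indices(d.shape);P=np.stack([(u-K[0,2])/K[0,0]*d,(v-K[1,2])/K[1,1]*d,d],-1)
    return P@Rc.T+e
E
python3 - <<'E'
from h import *
f=np.load("top0.npz");p,d=f["p"],f["d"];C=cam("top")
x0,y0,x1,y1=215,130,305,220
cv2.imwrite("pics/topc.png",cv2.resize(p[y0:y1,x0:x1,::-1],None,fx=6.6,fy=6.6,interpolation=cv2.INTER_CUBIC))
P=depthpts(d,C)
for uv in[(269,153),(237,191),(254,175),(265,188),(205,176),(250,133),(215,100),(220,60),(280,205)]:print(uv,P[uv[1],uv[0]].round(3))
E
```

```text
(269, 153) [ 0.619 -0.043  0.082]
(237, 191) [0.518 0.036 0.084]
(254, 175) [ 0.555 -0.006  0.117]
(265, 188) [ 0.533 -0.036  0.038]
(205, 176) [0.564 0.126 0.018]
(250, 133) [0.683 0.008 0.03 ]
(215, 100) [0.746 0.098 0.115]
(220, 60) [0.846 0.088 0.13 ]
(280, 205) [ 0.491 -0.079  0.009]
```

View pics/topc.png

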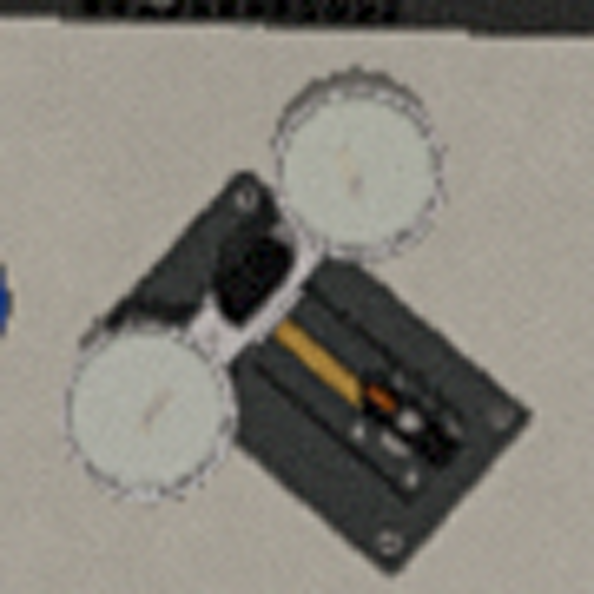

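The crop shows the dishes centred at (358,170) and (147,412), the handle at (255,275), and the knob bar from (365,385) to (460,460), with an orange mark at its inner end.

```bash
python3 - <<'E'
from h import *
C=cam("top")
q=lambda u,v:(215+u/6.6-.4,130+v/6.6-.4)
a=plane(q(358,170),.083,C);b=plane(q(147,412),.083,C);m=(a+b)/2
d=b-a;print(a,b,np.linalg.norm(d));yaw=np.arctan2(d[1],d[0])-np.pi/2
print("axis",m,"yaw",np.degrees(yaw),yaw)
ex=np.array([np.cos(yaw),np.sin(yaw)]);k=m[:2]-.08*ex;print("knob",k,"img",plane(q(412,420),.086,C))
k1,k2=plane(q(370,390),.086,C),plane(q(458,458),.086,C);e=k1-k2;print("bar yaw",np.degrees(np.arctan2(e[1],e[0])))
s=state();Rt=rot(s["eef_rot"]);print(Rt.round(3))
# wrist cam viewing pose: TCP above k
print("tool shift to knob xy:",Rt.T@(np.r_[k,.40]-s["tool_pos"]))
E
```

```text
[ 0.61262407 -0.04306425  0.083     ] [0.51528748 0.03642682 0.083     ] 0.12567116656655503
axis [ 0.56395577 -0.00331872  0.083     ] yaw 50.76280285705927 0.8859780473964687
knob [ 0.51335319 -0.06528144] img [ 0.51455987 -0.06599981  0.086     ]
bar yaw 53.53907024499513
[[-0.973  0.231 -0.   ]
 [ 0.231  0.973 -0.002]
 [-0.    -0.002 -1.   ]]
tool shift to knob xy: [-0.51458291 -0.61987973  0.00490061]
```

```bash
cat >> h.py <<'E'
def shift(target,yyaw,s=None):
    """row to get TCP to target, pointing down, tool y at world yaw yyaw (deg)"""
    s=s or state();Rt=rot(s["eef_rot"]);y=np.radians(yyaw)
    Y=np.array([np.cos(y),np.sin(y),0]);Z=np.array([0,0,-1.]);G=np.stack([np.cross(Y,Z),Y,Z],1)
    return (Rt.T@(np.array(target)-s["tool_pos"])).round(4),R.from_matrix(Rt.T@G).as_rotvec().round(4)
E
python3 -c "
from h import *
print(shift([.49,.344,.404],18))"
```

```text
(array([-3.974e-01, -2.270e-01,  2.000e-04]), array([-1.6000e-03,  1.0000e-03,  1.0239e+00]))
```

```bash
python3 -m inch '[[-0.397,-0.227,0,0,0,1.024,1],[-0.397,-0.227,0,0,0,1.024,1],[-0.397,-0.227,0,0,0,1.024,1],[-0.397,-0.227,0,0,0,1.024,1],[-0.397,-0.227,0,0,0,1.024,1]]'; python3 -c "
from h import *
print(shift([.49,.344,.404],18));print(shift([.513,-.065,.404],-39))"
```

```text
time_s: 0.6
tool_pos: [0.3394, 0.4842, 0.4045]
eef_rot: [-180.0, 0.0, 123.3]
ft_force: [0.1, 0.8, -0.7]
gripper_width: 0.0856
grasp_force: 0.0
(array([-0.1999,  0.0488,  0.0004]), array([-4.000e-04,  1.000e-04,  2.678e-01]))
(array([-0.5543, -0.1568,  0.0006]), array([-3.0000e-04,  3.0000e-04,  1.2626e+00]))
```

```bash
python3 -m inch '[[-0.554,-0.157,0,0,0,1.263,1],[-0.554,-0.157,0,0,0,1.263,1],[-0.554,-0.157,0,0,0,1.263,1],[-0.554,-0.157,0,0,0,1.263,1],[-0.554,-0.157,0,0,0,1.263,1]]'; python3 -c "
from h import *
print(shift([.513,-.065,.404],-39))"
```

```text
time_s: 1.1
tool_pos: [0.415, 0.2459, 0.4045]
eef_rot: [-180.0, -0.0, 80.4]
ft_force: [1.1, -0.1, 1.0]
gripper_width: 0.0851
grasp_force: 0.0
(array([-0.2901,  0.1486,  0.0005]), array([-3.000e-04,  1.000e-04,  5.127e-01]))
```

```bash
python3 -m inch '[[-0.29,0.1486,0,0,0,0.513,1],[-0.29,0.1486,0,0,0,0.513,1],[-0.29,0.1486,0,0,0,0.513,1],[-0.29,0.1486,0,0,0,0.513,1],[-0.29,0.1486,0,0,0,0.513,1]]'; python3 -c "
from h import *
print(shift([.513,-.065,.404],-39))"
```

```text
time_s: 1.6
tool_pos: [0.4915, 0.0082, 0.4047]
eef_rot: [-180.0, -0.0, 51.3]
ft_force: [1.6, 0.1, -0.7]
gripper_width: 0.0854
grasp_force: 0.0
(array([-0.0437,  0.0625,  0.0006]), array([-0.0004, -0.0005,  0.0051]))
```

```bash
python3 -m inch '[[-0.022,0.0312,0,0,0,0,1],[-0.044,0.0625,0,0,0,0,1],[-0.044,0.0625,0,0,0,0,1],[-0.044,0.0625,0,0,0,0,1]]'; python3 - <<'E'
from h import *
s=state();p,d=grab_frame("wrist");import json;np.savez("w1",p=p,d=d);json.dump({k:np.array(v).tolist() for k,v in s.items()},open("w1.json","w"))
cv2.imwrite("pics/w1.png",p[:,:,::-1])
E
```

```text
time_s: 2.0
tool_pos: [0.5127, -0.0639, 0.4043]
eef_rot: [-180.0, 0.0, 51.2]
ft_force: [0.0, 1.2, -0.5]
gripper_width: 0.0855
grasp_force: 0.0
```

View pics/w1.png

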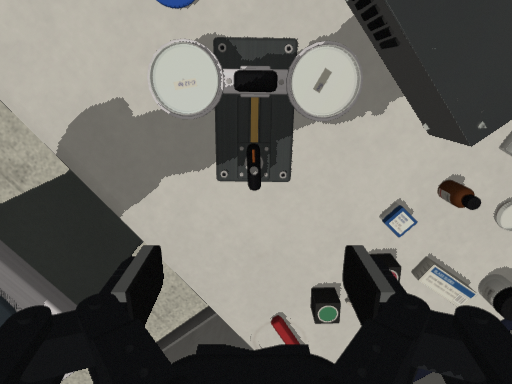

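The wrist view shows the knob bar vertical at about (254,167), the handle top at (256,81), and the dishes at (187,78) and (323,80). Nothing obstructs the descent.

```bash
python3 - <<'E'
from h import *
import json
s=json.load(open("w1.json"));f=np.load("w1.npz");p,d=f["p"],f["d"];C=cam("wrist",s);P=depthpts(d,C)
a,b=plane((323,80),.083,C),plane((187,78),.083,C);e=b-a;m=(a+b)/2;yaw=np.arctan2(e[1],e[0])-np.pi/2
print("dishes",np.linalg.norm(e),m,np.degrees(yaw)); ex=np.array([np.cos(yaw),np.sin(yaw)]);print("knob from dishes",m[:2]-.08*ex)
for nm,(u0,v0,u1,v1),z0,z1 in(("knob",(238,138,272,196),.076,.096),("handle",(225,55,290,105),.11,.13)):
    M=np.zeros(d.shape,bool);M[v0:v1,u0:u1]=1;M&=(P[...,2]>z0)&(P[...,2]<z1)
    M&=p.max(2)<110
    v,u=np.nonzero(M);r=cv2.minAreaRect(np.stack([u,v],1).astype(np.float32));q=P[M]
    zt=.086 if nm=="knob" else .120
    bx=np.array([plane(c,zt,C)[:2] for c in cv2.boxPoints(r)]);L=[bx[1]-bx[0],bx[2]-bx[1]];L=max(L,key=np.linalg.norm)
    print(nm,M.sum(),q.mean(0).round(4),q[:,2].min(),q[:,2].max(),r,"ctr",bx.mean(0).round(4),"long yaw",np.degrees(np.arctan2(L[1],L[0])).round(1),np.linalg.norm(L),np.linalg.norm(bx[0]-bx[1]),np.linalg.norm(bx[2]-bx[1]))
E
```

```text
dishes 0.11965340357522622 [0.56702777 0.00185866 0.083     ] 50.37966689672373
knob from dishes [ 0.51601198 -0.0597643 ]
knob 553 [ 0.5159 -0.0596  0.0851] 0.0764952629571593 0.08920992521697113 ((253.43399047851562, 167.4811248779297), (45.044403076171875, 13.508975982666016), 87.51044464111328) ctr [ 0.5159 -0.0596] long yaw -126.0 0.044054964819977054 0.012531447577172377 0.044054964819977054
handle 912 [0.5658 0.0006 0.1201] 0.1157670954473719 0.12282628303309218 ((255.5, 80.5), (21.0, 43.0), 90.0) ctr [5.66e-01 3.00e-04] long yaw -38.8 0.03274756816912619 0.03274756816912619 0.015300406999826495
```

```bash
python3 -c "
from h import *
print(shift([.516,-.0596,.30],-36));print(shift([.516,-.0596,.235],-36))"
```

```text
(array([0.0045, 0.0008, 0.1042]), array([-0.0013,  0.0001, -0.0462]))
(array([0.0045, 0.0009, 0.1692]), array([-0.0013,  0.0001, -0.0462]))
```

```bash
python3 -m inch '[[0.0045,0.001,0.035,0,0,-0.046,1],[0.0045,0.001,0.07,0,0,-0.046,0.7],[0.0045,0.001,0.104,0,0,-0.046,0.5],[0.0045,0.001,0.104,0,0,-0.046,0.5],[0.0045,0.001,0.104,0,0,-0.046,0.5]]'; python3 - <<'E'
from h import *
s=state();p,d=grab_frame("wrist");cv2.imwrite("pics/w2.png",p[:,:,::-1]);C=cam("wrist",s);P=depthpts(d,C)
xy=np.linalg.norm(P[...,:2]-[.516,-.0596],axis=2)
M=(xy<.035)&(P[...,2]>.078)&(P[...,2]<.095)&(p.max(2)<120);v,u=np.nonzero(M)
r=cv2.minAreaRect(np.stack([u,v],1).astype(np.float32));bx=np.array([plane(c,.086,C)[:2] for c in cv2.boxPoints(r)]);L=max([bx[1]-bx[0],bx[2]-bx[1]],key=np.linalg.norm)
print(M.sum(),r,bx.mean(0),np.degrees(np.arctan2(L[1],L[0])),np.linalg.norm(L),np.linalg.norm(bx[1]-bx[0]),np.linalg.norm(bx[2]-bx[1]),s["gripper_width"])
c=bx.mean(0);print(shift([c[0],c[1],.235],-36))
E
```

```text
time_s: 2.55
tool_pos: [0.5166, -0.0593, 0.3009]
eef_rot: [-180.0, 0.0, 54.1]
ft_force: [0.8, 0.0, 1.1]
gripper_width: 0.0428
grasp_force: 0.0
1034 ((253.5, 216.0), (64.0, 19.0), 90.0) [ 0.51630029 -0.05933557] -125.36633695032494 0.044451327517260115 0.011760138934234833 0.044451327517260115 0.04281103520154169
(array([-0.0003, -0.0009,  0.0669]), array([ 0.0012, -0.0014,  0.0008]))
```

View pics/w2.png

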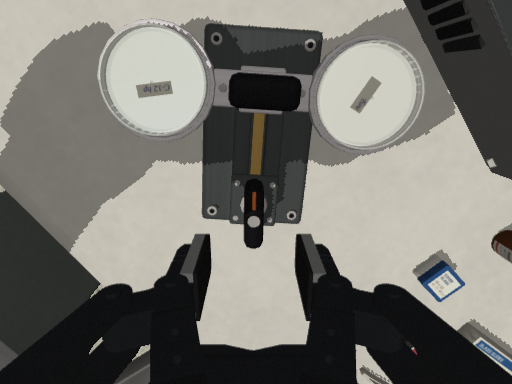

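The bar stands upright in the image, centred at (253,214) between the fingers, and the path down is clear.

```bash
python3 -m inch '[[0,-0.001,0.03,0,0,0,0.5],[0,-0.001,0.06,0,0,0,0.5],[0,-0.001,0.067,0,0,0,0.5],[0,-0.001,0.067,0,0,0,0.2],[0,-0.001,0.067,0,0,0,0]]'; python3 -m inch '[[0,0,0,0,0,0,0],[0,0,0,0,0,0,0],[0,0,0,0,0,0,0]]'
```

```text
time_s: 3.1
tool_pos: [0.5166, -0.06, 0.2354]
eef_rot: [179.9, -0.1, 54.0]
ft_force: [0.7, -0.3, 0.4]
gripper_width: 0.0143
grasp_force: 0.0
time_s: 3.4
tool_pos: [0.5163, -0.0599, 0.2356]
eef_rot: [179.9, -0.1, 54.0]
ft_force: [-2.1, 0.6, 7.0]
gripper_width: 0.0119
grasp_force: 60.0
```

```bash
python3 -m inch '[[0,0,0,0,0,-0.1,0],[0,0,0,0,0,-0.2,0],[0,0,0,0,0,-0.3,0],[0,0,0,0,0,-0.4,0],[0,0,0,0,0,-0.5,0]]'; python3 -m inch '[[0,0,0,0,0,-0.1,0],[0,0,0,0,0,-0.2,0],[0,0,0,0,0,-0.3,0],[0,0,0,0,0,-0.4,0],[0,0,0,0,0,-0.5,0]]';
```

```text
time_s: 3.9
tool_pos: [0.5153, -0.0595, 0.2356]
eef_rot: [-179.9, -0.1, 82.8]
ft_force: [-5.8, 2.1, 11.1]
gripper_width: 0.0118
grasp_force: 60.8
time_s: 4.4
tool_pos: [0.5142, -0.0596, 0.2355]
eef_rot: [-179.8, -0.2, 111.5]
ft_force: [-9.3, 1.6, 14.5]
gripper_width: 0.0119
grasp_force: 61.3
```

```bash
python3 -m inch '[[0,0,0,0,0,-0.1,0],[0,0,0,0,0,-0.2,0],[0,0,0,0,0,-0.3,0],[0,0,0,0,0,-0.4,0],[0,0,0,0,0,-0.5,0]]'; python3 -m inch '[[0,0,0,0,0,-0.03,0],[0,0,0,0,0,-0.04,0],[0,0,0,0,0,-0.04,0]]'
```

```text
time_s: 4.9
tool_pos: [0.5133, -0.0603, 0.2355]
eef_rot: [-179.8, -0.3, 140.1]
ft_force: [-13.2, -0.2, 18.1]
gripper_width: 0.0117
grasp_force: 61.8
time_s: 5.2
tool_pos: [0.5132, -0.0604, 0.2355]
eef_rot: [-179.8, -0.3, 142.1]
ft_force: [-12.7, 1.0, 17.7]
gripper_width: 0.012
grasp_force: 61.7
```

```bash
python3 -m inch '[[0,0,0,0,0,0,0.4],[0,0,0,0,0,0,0.4],[0,0,0,0,0,0,0.4],[0,0,0,0,0,0,0.4]]';python3 -m inch '[[0,0,-0.03,0,0,0,0.4],[0,0,-0.07,0,0,0,0.4],[0,0,-0.1,0,0,0,0.4],[0,0,-0.1,0,0,0,0.5],[0,0,-0.1,0,0,0,0.5]]'; python3 - <<'E'
from h import *
print(shift([.54,-.0296,.35],52));print(shift([.566,.0003,.35],52))
E
```

```text
time_s: 5.6
tool_pos: [0.516, -0.0598, 0.2339]
eef_rot: [180.0, 0.0, 142.2]
ft_force: [0.7, 0.2, -0.5]
gripper_width: 0.0343
grasp_force: 0.0
time_s: 6.1
tool_pos: [0.5157, -0.0598, 0.3341]
eef_rot: [179.9, 0.1, 142.2]
ft_force: [0.0, 0.3, 0.1]
gripper_width: 0.0425
grasp_force: 0.0
(array([-0.0007,  0.0388, -0.0159]), array([0.0009, 0.001 , 0.0035]))
(array([-0.0029,  0.0783, -0.0158]), array([0.0009, 0.001 , 0.0035]))
```

```bash
python3 -m inch '[[-0.001,0.04,-0.016,0,0,0.02,0.5],[-0.003,0.078,-0.016,0,0,0.02,0.6],[-0.003,0.078,-0.016,0,0,0.02,0.6],[-0.003,0.078,-0.016,0,0,0.02,0.6]]'; python3 - <<'E'
from h import *
s=state();p,d=grab_frame("wrist");cv2.imwrite("pics/w3.png",p[:,:,::-1]);C=cam("wrist",s);P=depthpts(d,C);print(s["gripper_width"])
for nm,c0,rad,zt in(("handle",[.566,.0003],.03,.12),("knob",[.516,-.0596],.035,.086)):
    M=(np.linalg.norm(P[...,:2]-c0,axis=2)<rad)&(abs(P[...,2]-zt)<.008)&(p.max(2)<120);v,u=np.nonzero(M)
    r=cv2.minAreaRect(np.stack([u,v],1).astype(np.float32));bx=np.array([plane(c,zt,C)[:2] for c in cv2.boxPoints(r)]);L=max([bx[1]-bx[0],bx[2]-bx[1]],key=np.linalg.norm)
    print(nm,M.sum(),r,bx.mean(0),np.degrees(np.arctan2(L[1],L[0])),np.linalg.norm(bx[1]-bx[0]),np.linalg.norm(bx[2]-bx[1]))
E
```

```text
time_s: 6.5
tool_pos: [0.5656, 0.0008, 0.3477]
eef_rot: [-179.8, -0.1, 141.2]
ft_force: [-1.3, 0.1, -0.2]
gripper_width: 0.0511
grasp_force: 0.0
0.05110238458552429
handle 1085 ((251.5, 206.0), (48.0, 23.0), 90.0) [0.56392832 0.00189868] -38.27690514469035 0.015191989817840302 0.03483421780359595
knob 757 ((152.015380859375, 188.6230926513672), (53.583003997802734, 17.73696517944336), 82.87498474121094) [ 0.5143428  -0.05797207] -37.16335625902517 0.013647910341114967 0.04356678204613625
```

View pics/w3.png

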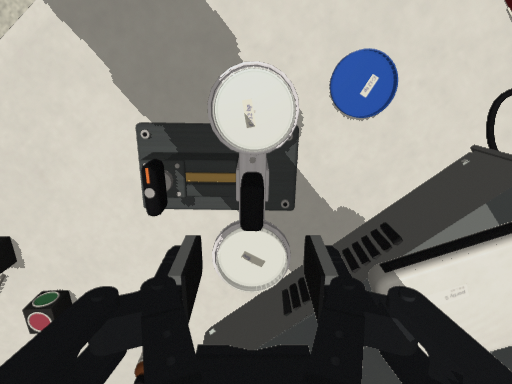

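The knob is now crosswise at (152,188), the dishes are seated, and the handle at (251,200) lies between the fingers.

```bash
python3 - <<'E'
from h import *
print(shift([.5645,.0003,.257],51))
E
```

```text
(array([0.0007, 0.0004, 0.0909]), array([-0.0031, -0.0025,  0.0008]))
```

```bash
python3 -m inch '[[0.0005,-0.0005,0.04,0,0,0,0.6],[0.0005,-0.0005,0.07,0,0,0,0.6],[0.0005,-0.0005,0.092,0,0,0,0.6],[0.0005,-0.0005,0.092,0,0,0,0.5],[0.0005,-0.0005,0.092,0,0,0,0.4]]'; python3 -m inch '[[0,0,0,0,0,0,0.3],[0,0,0,0,0,0,0.2],[0,0,0,0,0,0,0],[0,0,0,0,0,0,0],[0,0,0,0,0,0,0]]'
```

```text
time_s: 7.05
tool_pos: [0.5647, -0.0012, 0.2575]
eef_rot: [-179.9, -0.0, 141.0]
ft_force: [-0.2, 0.7, 0.4]
gripper_width: 0.0341
grasp_force: 0.0
time_s: 7.55
tool_pos: [0.5656, -0.0004, 0.2591]
eef_rot: [179.9, 0.1, 141.0]
ft_force: [-1.0, -0.4, 7.2]
gripper_width: 0.0152
grasp_force: 59.6
```

```bash
python3 -m inch '[[0,0,-0.001,0,0,0,0],[0,0,-0.002,0,0,0,0],[0,0,-0.004,0,0,0,0],[0,0,-0.006,0,0,0,0],[0,0,-0.008,0,0,0,0]]'
```

```text
time_s: 8.05
tool_pos: [0.5651, -0.0001, 0.2656]
eef_rot: [-180.0, -0.0, 141.1]
ft_force: [0.6, -0.3, -3.2]
gripper_width: 0.0154
grasp_force: 58.5
```

The carrier came free with only its own weight on the wrist. I'll keep lifting gently.

```bash
python3 -m inch '[[0,0,-0.004,0,0,0,0],[0,0,-0.008,0,0,0,0],[0,0,-0.012,0,0,0,0],[0,0,-0.016,0,0,0,0],[0,0,-0.02,0,0,0,0]]'; python3 -m inch '[[0,0,-0.004,0,0,0,0],[0,0,-0.008,0,0,0,0],[0,0,-0.012,0,0,0,0],[0,0,-0.016,0,0,0,0],[0,0,-0.02,0,0,0,0]]'; python3 -m inch '[[0,0,-0.004,0,0,0,0],[0,0,-0.008,0,0,0,0],[0,0,-0.012,0,0,0,0],[0,0,-0.016,0,0,0,0],[0,0,-0.02,0,0,0,0]]'; python3 -m inch '[[0,0,-0.004,0,0,0,0],[0,0,-0.008,0,0,0,0],[0,0,-0.012,0,0,0,0],[0,0,-0.015,0,0,0,0],[0,0,-0.016,0,0,0,0]]'; python3 -m inch '[[0,0,0,0,0,0,0],[0,0,0,0,0,0,0],[0,0,0,0,0,0,0],[0,0,0,0,0,0,0],[0,0,0,0,0,0,0]]'; python3 - <<'E'
from h import *
s=state();p,d=grab_frame("wrist");q,_=grab_frame("side")
v=np.hstack([p,cv2.resize(q[110:240,190:320],(384,384),interpolation=cv2.INTER_CUBIC)]);v=cv2.resize(v,(798,342));cv2.imwrite("pics/w4.png",v[:,:,::-1])
E
```

```text
time_s: 8.55
tool_pos: [0.5651, -0.0001, 0.2861]
eef_rot: [180.0, -0.0, 141.1]
ft_force: [0.5, -0.4, -2.8]
gripper_width: 0.0152
grasp_force: 58.6
time_s: 9.05
tool_pos: [0.565, 0.0, 0.3059]
eef_rot: [-180.0, -0.0, 141.1]
ft_force: [-0.9, 0.2, -1.8]
gripper_width: 0.0151
grasp_force: 58.6
time_s: 9.55
tool_pos: [0.5651, -0.0001, 0.326]
eef_rot: [180.0, -0.0, 141.1]
ft_force: [-0.3, 0.5, -1.9]
gripper_width: 0.0148
grasp_force: 58.6
time_s: 10.05
tool_pos: [0.5652, -0.0001, 0.3421]
eef_rot: [180.0, 0.0, 141.1]
ft_force: [0.2, -0.6, -2.5]
gripper_width: 0.0152
grasp_force: 58.6
time_s: 10.55
tool_pos: [0.5651, -0.0001, 0.3415]
eef_rot: [-180.0, -0.0, 141.1]
ft_force: [0.6, -0.2, -2.3]
gripper_width: 0.0153
grasp_force: 58.6
```

View pics/w4.png

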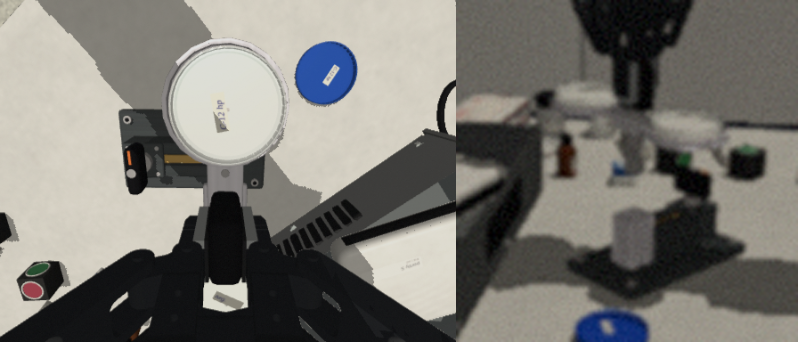

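The carrier is up with both dishes in their wells: (225,100) in the wrist view, and (585,95) and (690,127) in the side view. The knob is still crosswise and the stem is clear. I'll do one quick level check from depth.

```bash
python3 - <<'E'
from h import *
s=state();p,d=grab_frame("top");C=cam("top");P=depthpts(d,C)
p2,d2=grab_frame("wrist");P2=depthpts(d2,cam("wrist",s))
M=np.zeros(d2.shape,bool);cv2_=cv2.circle(M.astype(np.uint8),(253,112),48,1,-1)>0
q=P2[cv2_&(d2>0)];A=np.c_[q[:,:2]-q[:,:2].mean(0),np.ones(len(q))];c,*_=np.linalg.lstsq(A,q[:,2],rcond=None)
print("dish1 plane slope deg",np.degrees(c[:2]),"z",c[2],q.mean(0))
yy=np.radians(51);ey=np.array([-np.sin(yy),np.cos(yy)])
for sg in(1,-1):
    c0=np.array([.5655,0])+sg*.063*ey;m=(np.linalg.norm(P[...,:2]-c0,axis=2)<.02)&(P[...,2]>.12)&(P[...,2]<.2);print(sg,m.sum(),np.median(P[m],0))
E
```

```text
dish1 plane slope deg [-0.15022244 -0.01876697] z 0.16720665432454165 [0.51312149 0.04362243 0.16720665]
1 0 [nan nan nan]
-1 0 [nan nan nan]
  return _methods._mean(a, axis=axis, dtype=dtype,
  ret = um.true_divide(
```

The fit shows the carrier level to within 0.2°. The dish top has risen from 83 to 167 mm, so the foot is about 42 mm above the mouth.

```bash
python3 -c "
from plant import *
print(hand_in())"
```

```text
the job is handed in; nothing more can be done
None
```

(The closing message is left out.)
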